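# Clamp the lid of a filter cell: swing the arm over and screw it tight

## Robot

A 6-joint arm with a two-finger parallel gripper is mounted at the origin on a cart in front of the work surface, level with it; the furniture and walls round the work are solid. World frame = base frame: x ahead of the robot, y to its left, z up, the work surface at z = 0. Lengths are in mm, angles in rad, forces in N, time in s.
With the tool pointing down it reaches from about 350 to 875 mm from the base axis. Payload 4.2 kg.
Tool frame: the origin (TCP) lies midway between the tips of the shut fingers; the grasp point (between the pads) lies 19 mm behind it (tcp_to_grasp is the distance from the TCP to the grasp point, in mm); z points along the fingers, y is the line along which they close (so a half turn about z gives the same grasp; the last joint's range is limited). The gripper opens to 85 mm and grips with 20 to 120 N. Pads are 22 mm wide; open, the fingers measure 114 mm over their backs; the gripper's body (76 mm by 85 mm) begins 54 mm behind the grasp point. The pads swing forward as they close: fully open they stand 13 mm farther back than shut.
Start: joints at [1.479, 0.385, 0.008, 0, -1.194, -0.259], TCP at [214.748, 586.926, 231.312] pointing down, gripper open.
Joint ranges: [-3.14, 3.14], [-1.21, 2.06], [-1.07, 1.41], [-3.16, 2.05], [-2.99, -0.16], [-3.1, 3.1]. Speed limits (rad/s): [2.79, 2.79, 3.14, 3.14, 3.14, 3.14].

## Interface

Orientations are given as a unit quaternion [x, y, z, w].
In Python, from bench import read_state, get_image, job_done, tcp_to_grasp gives the robot as it stands.
- The arm moves only by the tool jog_arm, never from a script. Its argument "plan" is a list of rows, each a list of 3 entries, a list of its own where there are three numbers: the finger opening in mm, from 0 to 85.4, then the shift along the tool's x, y, z as a fraction of full scale, then the turn, a rotation vector about the tool's x, y, z as a fraction of full scale. A call has 1 to 10 rows; each row is the pose to reach, as a shift and turn from the pose commanded when the call began, along the tool's axes at that moment; what a row does not reach only later rows make up. Full scale, the value 1, is 0.1 m for a shift and 60 degrees for a turn. A row lasts 1/8 s, in which the tool goes at most 62.5 mm and 10.7 degrees, less where a joint would pass 70% of its speed; a pose out of reach is approached as far as the arm can. A call with a number of a shift or a turn outside -1 to 1 is refused whole. A call with a gripper value outside its range is refused whole. The fingers move at their own pace and stop on an object; the grip force is fixed at half the most. Time passes only in rows, so rows that repeat a pose let the fingers close. It gives the time, the measured TCP pose, the force, the opening and the grip force at its end, in the units of the state.
- read_state(): the state, without advancing time (a new reading comes with each control period).
- get_image(name): name is "scene" or "top" or "wrist"; returns a dict with "img" (480x640x3 uint8, red, green, blue), "range_z" (480x640 float32, mm along the optical axis (not along the pixel's ray), 0 where there is no reading), "intrinsics" (3x3 intrinsics, pixels), "distortion" ([k1, k2, p1, p2, k3] as OpenCV has them; the pictures are not rectified), "extrinsics" (4x4, takes a point from camera to world coordinates); the wrist camera has in their place "tool_from_camera" (4x4, takes a point from camera to tool coordinates, whose origin is the TCP and whose axes are the flange's). Camera axes: x right, y down, z forward; pixel columns grow to the right and rows downward; lengths in mm; the calibration is good to about 2 mm. A picture is of the moment at which its call begins: read the wrist's pose just before it.
- job_done(): hands the job in; it is judged then, once.
The state is a dict: "clock": time; "joints": joint angles; "joint_vel": joint speeds; "joint_efforts": joint torques, N m; "position": TCP position; "ee_rot": TCP orientation; "contact_force": force on the tool from outside, world axes, zero at the start; "wrist_torque": the same for the moment, N m; "gripper_width": finger opening in mm; "grasp_force": force on a finger pad.
Only numpy, scipy, OpenCV 4.12 (cv2) and the standard library are available. Lean on these libraries where they do the work, as an engineer would, in place of code of your own. Each camera call takes 0.05 s, during which the arm holds its last target. There are 200 camera calls.

## Task

Close the pressure filter cell: swing the clamp arm over the lid until it rests against its rubber-sleeved stop post, then turn the screw's crossbar clockwise (seen from above) until it stops tight, with the foot pressing on the lid. Leave the arm at its stop and the lid in place, and do not disturb the glassware and crucible standing around.

Things in the scene. Friction and masses are not known exactly. Their poses are not given: they have to be found in the camera images.
- clamp_stand: Fixed aluminium base plate, 130 mm (its x) by 360 mm (its y) by 12 mm thick, on the table; origin at the centre of its underside, z up. On its centre stands the round steel filter cell (84 mm diameter, rim 55 mm above the table, lid on it). At y = -105 mm stands the pivot post of the clamp arm; at x = +24, y = +70 mm the stop post (20 mm wide, 123 mm high) that the closed arm rests against. At its front (-x) a short steel spout.
- cell_mouth (a point): Centre of the filter cell's rim, 55 mm above the table; where the lid's origin lies when seated.
- lid: Loose steel lid already lying on the cell: flange 88 mm diameter, 8 mm thick, a 62 mm spigot reaching down into the cell's 68 mm bore, and a central boss 34 mm in diameter whose top is 25 mm above the origin. Origin: centre of the flange's underside. z up.
- pivot (a point): On the upright axis about which the clamp arm swings, at mid height of the arm, 113 mm above the table.
- clamp_arm (a joint): Angle of the clamp arm (rad): 0 = closed, across the lid against its stop, in line with the stand's y axis; grows counter-clockwise (seen from above) as it opens, to 0.95. To close it, push it clockwise. It has no spring; a stiff pivot (about 0.9 N m, so some 5 N at its post) holds it where it is left. The arm is a grey painted bar 28 mm wide, from 104 to 122 mm above the table; its free end carries the post.
- push_post (a point): Centre of the upright steel post at the free end of the clamp arm, 195 mm from the pivot axis and 90 mm beyond the screw's axis: 16 mm diameter, standing from 122 to 172 mm above the table, this point at 147 mm. The place to push the arm.
- screw (a joint): Angle of the clamp screw (rad): grows as it is turned clockwise seen from above (screwed down), from 0 (fully up) to 9.425, a hard stop (tight). It sinks 10 mm a turn. It turns with about 0.06 N m (some 1.5 N at 45 mm from the axis) and stays where it is left.
- bar_center (a point): Centre of the crossbar on the upright screw axis, 105 mm from the pivot axis: 152 mm above the table when tight, up to 167 mm when fully up. The hub on it is 24 mm in diameter and rises 11 mm above this point; the screw below it is 16 mm thick. The arm's top lies at 122 mm (127 mm at the 40 mm round boss under the screw), so a closed gripper's fingertips fit between the arm and the bar's level and can push the bar round.
- bar_end (a point): Centre of the black ball (18 mm diameter) at one end of the crossbar, 58 mm from the screw axis; the opposite end has the same ball. The bar is a 12 mm round rod, level.
- foot: Round steel swivel foot, 26 mm diameter, 5 mm thick, hanging under the screw (does not turn; its sprung seat gives up to 4 mm). Origin: centre of its underside, 78 to 93 mm above the table as the screw goes when free; it meets the lid's boss at 80 mm, about 1.3 rad before the screw is tight, and then presses with up to about 10 N.
- weigh_bottle_mid (a point): Bystander: small lidded glass weighing bottle, 37 mm diameter, 51 mm high; its centre, half-way up.
- crucible_mid (a point): Bystander: white porcelain crucible with lid, 45 mm diameter, 43 mm high; its centre, half-way up.
- conical_flask_mid (a point): Bystander: small conical glass flask, 54 mm diameter, 103 mm high; its centre, half-way up.
There are look-alikes about, which are no part of the job. What is meant by the lid is not blue or red, and is the larger of those in its own colour.

How it is judged:
By the outcome, as a careful person would: the job done as asked, in the order asked, and still so for the second after the job is handed in, with the robot touching nothing.
It also fails if it takes over 61 s, if anything falls off the work surface, if the arm or the gripper's body presses on something with over 40 N, if the wrist force passes 120 N, or if a joint passes its speed limit or range.

## Working session

There is one attempt and no reset: what is moved stays moved. The work goes in short steps, Python scripts to look and compute and a tool call to move; the robot and the scene stay as the last step left them, time stands still between calls to the robot, and variables do not carry over. Pictures are saved under pics/ and viewed, at most 10 in all, crops included, and the job is handed in when it is done.

Besides the shell and the picture viewer there is one more tool, called after ">>>" by a JSON object that holds its "fn" and its "kwargs". jog_arm: Moves the arm, as the interface text tells. Its arguments: {"type":"object","properties":{"plan":{"type":"array"}},"required":["plan"]}

```bash
mkdir -p pics; cat > h.py <<'E'
import numpy as np,cv2
from bench import *
from scipy.spatial.transform import Rotation as R
def grab(n):
    s=read_state(); d=get_image(n)
    if 'extrinsics' in d: T=np.array(d['extrinsics'])
    else:
        W=np.eye(4);W[:3,:3]=R.from_quat(s['ee_rot']).as_matrix();W[:3,3]=s['position'];T=W@np.array(d['tool_from_camera'])
    d['T']=T; return d
def cloud(d):
    h,w=d['range_z'].shape
    u,v=np.meshgrid(np.arange(w),np.arange(h))
    p=cv2.undistortPoints(np.stack([u,v],-1).reshape(-1,1,2).astype(np.float64),np.array(d['intrinsics']),np.array(d['distortion'])).reshape(h,w,2)
    z=d['range_z']; c=np.dstack([p[...,0]*z,p[...,1]*z,z])
    P=c@d['T'][:3,:3].T+d['T'][:3,3]; P[z==0]=np.nan; return P
def save(n,img): cv2.imwrite('pics/'+n,img[...,::-1])
E
python3 - <<'E'
from h import *
for n in('top','scene'):
    d=grab(n);save(n+'0.png',d['img']);np.save(n+'0.npy',cloud(d))
    print(n,d['T'].round(2).tolist())
s=read_state();print(s)
E
```

```text
top [[0.02, -1.0, 0.08, 454.44], [-1.0, -0.02, -0.03, 41.97], [0.03, -0.08, -1.0, 1310.37], [0.0, 0.0, 0.0, 1.0]]
scene [[-0.8, -0.46, 0.38, 159.43], [-0.6, 0.61, -0.52, 574.44], [0.01, -0.64, -0.77, 963.93], [0.0, 0.0, 0.0, 1.0]]
{'clock': 0.1, 'joints': array([ 1.47860880e+00,  3.85504456e-01,  6.75046940e-03, -4.23502629e-04,
       -1.19400782e+00, -2.58629044e-01]), 'joint_vel': array([-0.00020468, -0.00130958,  0.00200539,  0.00231068,  0.00032041,
        0.00093866]), 'joint_efforts': array([-2.83921690e-04, -3.93318057e+01,  1.88930959e+01,  4.19802099e+00,
       -2.57271844e-03,  2.69767717e-06]), 'position': array([214.58067901, 586.4492434 , 230.31300901]), 'ee_rot': array([ 9.84641244e-01, -1.74586989e-01, -1.14449252e-04,  9.95700768e-04]), 'contact_force': array([-0.46307808, -0.14511641,  0.17772288]), 'wrist_torque': array([-0.0120408 ,  0.02032868,  0.00347353]), 'grasp_force': 0.0, 'gripper_width': 85.42119261370807}
```

View pics/top0.png

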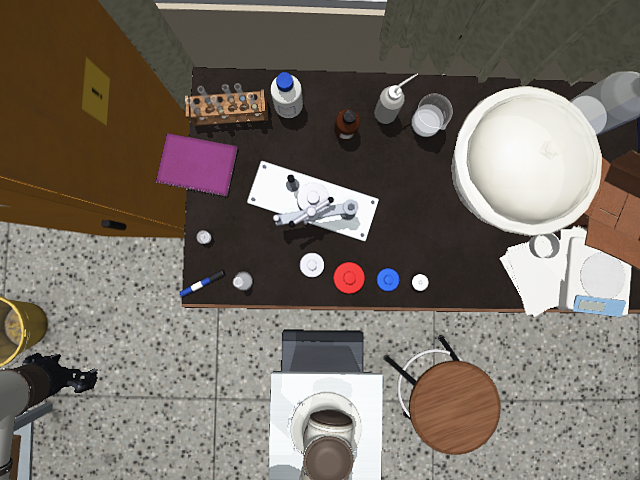

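View pics/scene0.png

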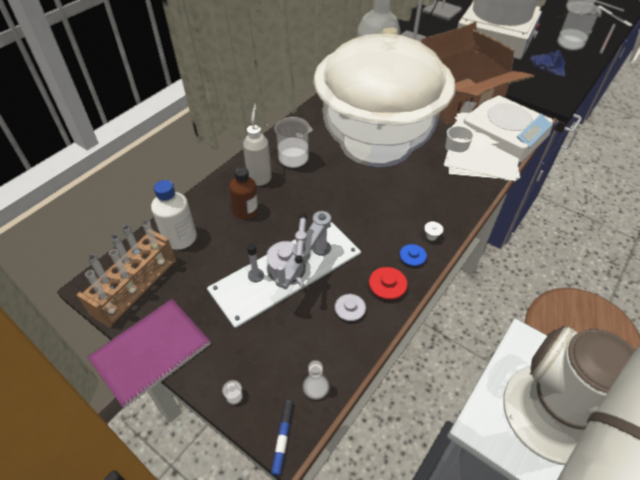

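Top view: the stand is the white plate (250–378, 163–240), with the pivot at about (350,208), stop post at (292,182) and arm tip at (278,218). There are five lid-like things: the lid on the cell at (312,195), and on the table lilac-grey (312,265), red (349,278), blue (388,279) and the white crucible (420,282). The one meant is the grey lid on the cell; I'll confirm it in a crop.

```bash
python3 - <<'E'
from h import *
P=np.load('top0.npy');im=cv2.imread('pics/top0.png')
c=cv2.resize(im[155:290,240:390],None,fx=5,fy=4.4*5/4.4,interpolation=cv2.INTER_CUBIC)[:600]
S=cv2.imread('pics/scene0.png');c2=cv2.resize(S[200:330,200:370],None,fx=4.4,fy=4.4,interpolation=cv2.INTER_CUBIC)
cv2.imwrite('pics/c1.png',c[:600]);cv2.imwrite('pics/c2.png',c2)
Q=np.load('scene0.npy')
for nm,A,I in(('top',P,im),('scene',Q,S)):
    m=(np.abs(A[...,2]-12)<6)&(I.min(2)>150)
    m&=(A[...,0]>350)&(A[...,1]<330)&(A[...,1]>-120)
    n,l,st,_=cv2.connectedComponentsWithStats(m.astype('u1') if 0 else m.astype(np.uint8))
    k=1+np.argmax(st[1:,4]);pt=A[l==k]
    r=cv2.minAreaRect(pt[:,:2].astype(np.float32));print(nm,'plate',r,pt[:,2].mean())
    # clusters by height
    for lo,hi in((50,75),(75,100),(104,124),(124,145),(145,185)):
        q=A[(A[...,2]>lo)&(A[...,2]<hi)&(np.hypot(A[...,0]-r[0][0],A[...,1]-r[0][1])<190)]
        print(lo,hi,len(q),np.nanmean(q,0).round(0) if len(q) else '')
for (u,v) in((204,237),(242,281),(420,282),(312,265),(278,218),(350,208),(292,182),(312,195),(309,214),(332,199)):
    print(u,v,P[v,u].round(0))
E
```

```text
top plate ((643.7002563476562, 52.66535949707031), (358.7296142578125, 130.37893676757812), 73.02174377441406) 12.147738802246803
50 75 503 [651.  57.  63.]
75 100 120 [644.  56.  81.]
104 124 499 [599.  50. 121.]
124 145 341 [603.   8. 127.]
145 185 330 [588.  65. 171.]
scene plate ((669.71484375, 136.93479919433594), (179.28021240234375, 133.29420471191406), 72.50065612792969) 11.624675432052749
50 75 474 [657.  59.  63.]
75 100 195 [649.  65.  81.]
104 124 770 [595.  65. 119.]
124 145 261 [596.  53. 128.]
145 185 455 [584.  76. 169.]
204 237 [529. 351.  53.]
242 281 [412. 234. 104.]
420 282 [ 416. -253.   44.]
312 265 [457.  51.  28.]
278 218 [574. 138. 169.]
350 208 [608. -46. 132.]
292 182 [677. 109. 112.]
312 195 [649.  55.  78.]
309 214 [585.  60. 177.]
332 199 [624.   3. 176.]
```

View pics/c1.png

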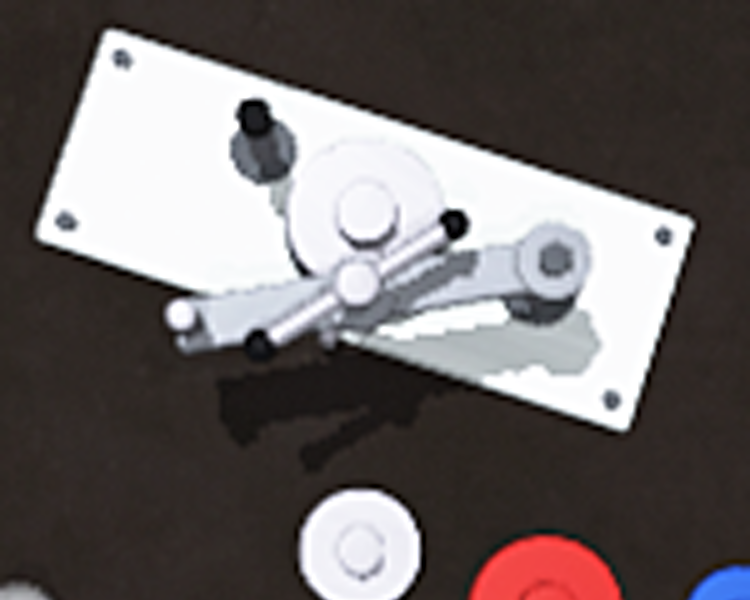

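View pics/c2.png

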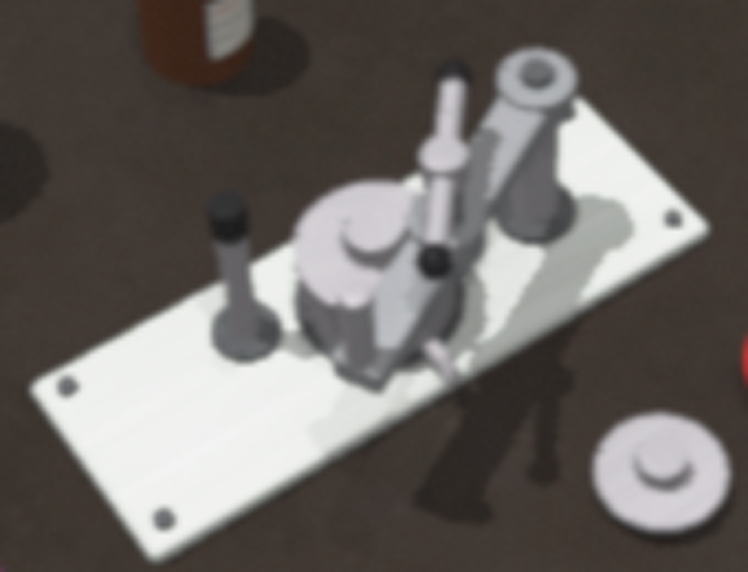

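The crop confirms it: the grey disc seated on the cell (c1 367,212) is about 155 px wide against about 120 px for the same-coloured one on the table (360,545), so the seated one is the lid. The bar runs from ball (455,222) to (260,345), about 20° off the arm, and hub height 177 means the screw is fully up. The tool's x axis nearly matches the stand's x, so I'll keep this orientation and move over.

>>> {"fn": "jog_arm", "kwargs": {"plan": [[0, [0.45, 0.3, 0], [0, 0, 0]], [0, [0.92, 0.6, 0], [0, 0, 0]], [0, [0.92, 0.6, 0], [0, 0, 0]]]}}

```text
clock: 0.48
position: [282.0, 496.1, 231.3]
ee_rot: [0.984, -0.176, -0.0, 0.001]
contact_force: [0.0, 1.4, 0.7]
gripper_width: 31.8
grasp_force: 0.0
```

>>> {"fn": "jog_arm", "kwargs": {"plan": [[0, [0.45, 0.3, 0], [0, 0, 0]], [0, [0.92, 0.6, 0], [0, 0, 0]], [0, [0.92, 0.6, 0], [0, 0, 0]]]}}

```text
clock: 0.85
position: [347.4, 409.0, 231.2]
ee_rot: [0.984, -0.176, -0.0, 0.0]
contact_force: [-0.3, 0.2, -0.3]
gripper_width: 0.2
grasp_force: 0.0
```

>>> {"fn": "jog_arm", "kwargs": {"plan": [[0, [0.45, 0.3, -0.1], [0, 0, 0]], [0, [0.92, 0.6, -0.2], [0, 0, 0]], [0, [0.92, 0.6, -0.2], [0, 0, 0]]]}}

```text
clock: 1.23
position: [413.5, 322.2, 252.0]
ee_rot: [0.984, -0.176, 0.0, -0.001]
contact_force: [-0.1, 0.1, 0.7]
gripper_width: 0.2
grasp_force: 0.0
```

>>> {"fn": "jog_arm", "kwargs": {"plan": [[0, [0.45, 0.3, 0], [0, 0, 0]], [0, [0.92, 0.6, 0], [0, 0, 0]], [0, [0.92, 0.6, 0], [0, 0, 0]], [0, [0.92, 0.6, 0], [0, 0, 0]]]}}

```text
clock: 1.72
position: [477.5, 236.2, 250.8]
ee_rot: [0.985, -0.174, -0.0, 0.0]
contact_force: [0.1, 0.4, -0.3]
gripper_width: 0.2
grasp_force: 0.0
```

```bash
python3 - <<'E'
from h import *
d=grab('wrist');save('w1.png',d['img']);np.save('w1.npy',cloud(d));print(d['T'].round(2).tolist(),read_state()['position'])
E
```

```text
[[-0.34, -0.89, -0.3, 556.57], [-0.94, 0.32, 0.11, 208.09], [0.0, 0.32, -0.95, 393.62], [0.0, 0.0, 0.0, 1.0]] [477.35177016 236.47436764 250.96726997]
```

View pics/w1.png

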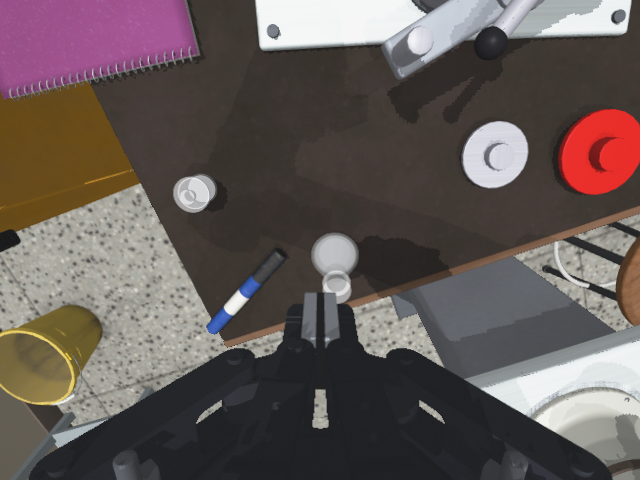

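Wrist view: the post top is at about (420,40), the black ball of the bar at (491,43), and the arm between them. The flask (335,260) is well below the tool. Next I measure the post and ball.

```bash
python3 - <<'E'
from h import *
W=np.load('w1.npy');T=np.load('top0.npy')
def m(P,x0,y0,r,lo,hi):
    k=(np.hypot(P[...,0]-x0,P[...,1]-y0)<r)&(P[...,2]>lo)&(P[...,2]<hi);q=P[k]
    c,rad=cv2.minEnclosingCircle(q[:,:2].astype(np.float32)) if len(q) else (0,0)
    return len(q),np.round(c,1),round(rad,1),q.mean(0).round(1)
for n,P in(('w',W),('t',T)):
    print(n,'post',m(P,574,138,18,168,176))
    print(n,'ball',m(P,566,112,16,168,182),P[43,491].round(0) if n=='w' else '')
print('t ball2',m(T,624,3,14,168,182),'hub',m(T,594,57,17,174.5,182),'pivot',m(T,608,-46,30,129,136),'boss',m(T,649,56,22,77,84),'stop',m(T,683,110,15,118,128))
E
```

```text
w post (689, array([576.5, 141.4]), 8.1, array([576.4, 142.1, 171.7]))
w ball (705, array([563.1, 102.1]), 9.3, array([562.8, 103.7, 171.9])) [562. 105. 175.]
t post (28, array([573.2, 142.4]), 7.5, array([573.6, 142.5, 171.8]))
t ball (28, array([561. , 103.3]), 8.1, array([560.5, 103.7, 172.2])) 
t ball2 (35, array([622.2,   7.6]), 9.3, array([622.6,   7.4, 171.8])) hub (49, array([591.2,  54.7]), 11.3, array([591.2,  54.6, 177.1])) pivot (45, array([612.4, -47.6]), 19.5, array([612. , -47.8, 131.5])) boss (93, array([642.1,  52.3]), 16.7, array([642.5,  52.1,  80.6])) stop (42, array([685.7, 112.2]), 9.7, array([685.9, 111.9, 122.5]))
```

>>> {"fn": "jog_arm", "kwargs": {"plan": [[0, [0.45, 0.24, 0], [0, 0, 0]], [0, [0.87, 0.47, 0], [0, 0, 0]], [0, [0.87, 0.47, 0.5], [0, 0, 0]], [0, [0.87, 0.47, 1.0], [0, 0, 0]], [0, [0.87, 0.47, 1.0], [0, 0, 0]], [0, [0.87, 0.47, 1.0], [0, 0, 0]]]}}

```text
clock: 2.52
position: [544.5, 162.7, 153.3]
ee_rot: [0.985, -0.173, 0.002, -0.001]
contact_force: [-0.4, -0.7, -0.4]
gripper_width: -0.4
grasp_force: 0.0
```

>>> {"fn": "jog_arm", "kwargs": {"plan": [[0, [0, 0, 0.11], [0, 0, 0]], [0, [0.1, 0, 0.11], [0, 0, 0]], [0, [0.2, 0, 0.11], [0, 0, 0]], [0, [0.3, -0.04, 0.11], [0, 0, 0]], [0, [0.4, -0.08, 0.11], [0, 0, 0]], [0, [0.5, -0.11, 0.11], [0, 0, 0]], [0, [0.6, -0.14, 0.11], [0, 0, 0]], [0, [0.7, -0.16, 0.11], [0, 0, 0]], [0, [0.8, -0.18, 0.11], [0, 0, 0]], [0, [0.85, -0.19, 0.11], [0, 0, 0]]]}}

```text
clock: 3.78
position: [632.8, 157.8, 141.2]
ee_rot: [0.985, -0.173, 0.003, -0.007]
contact_force: [-2.3, 22.7, 0.7]
gripper_width: -0.1
grasp_force: 8.8
```

```bash
python3 - <<'E'
from h import *
s=read_state();print(s['position'],s['contact_force'])
d=grab('wrist');P=cloud(d);save('w2.png',d['img'])
k=(P[...,2]>168)&(P[...,2]<174)&(np.hypot(P[...,0]-645,P[...,1]-143)<60)&(P[...,1]>115)
q=P[k];print(len(q),q.mean(0),np.ptp(q,axis=0))
E
```

```text
[632.79386427 157.75902682 141.22309606] [-2.27216182 22.7442435   0.70568646]
2190 [644.19230184 142.45071714 171.26702071] [41.52417612 52.67331793  5.9905477 ]
```

View pics/w2.png

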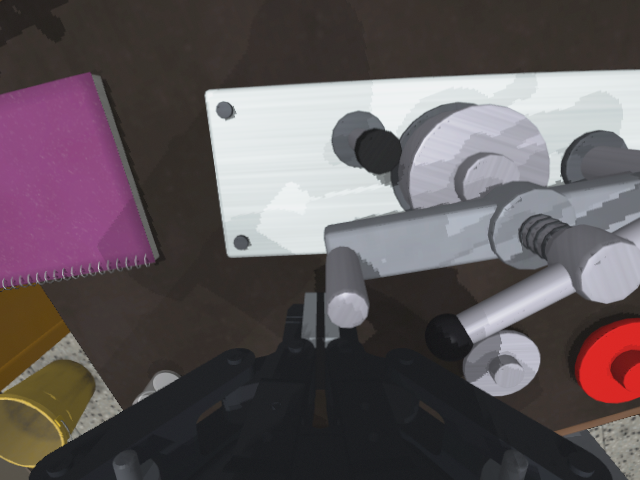

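The fingers slid to the outer side of the post (post top at (346,290), tips at (320,320)). I'll back off, re-measure and push again more centrally.

>>> {"fn": "jog_arm", "kwargs": {"plan": [[0, [0, -0.1, 0], [0, 0, 0]], [0, [-0.2, -0.1, 0], [0, 0, 0]], [0, [-0.5, -0.1, 0], [0, 0, 0]], [0, [-0.5, -0.1, 0], [0, 0, 0]], [0, [-0.5, -0.1, 0], [0, 0, 0]]]}}

```text
clock: 4.45
position: [587.2, 175.9, 140.8]
ee_rot: [0.985, -0.175, 0.001, -0.0]
contact_force: [-0.1, -0.2, -0.5]
gripper_width: -0.0
grasp_force: 0.0
```

```bash
cat >> h.py <<'E'
X=np.array([.9397,-.342]);Y=np.array([-.342,-.9397])
def ab(p): return np.round([X@p[:2],Y@p[:2]],1)
def top_of(P,lo,hi,c,r,mask=None):
    k=(P[...,2]>lo)&(P[...,2]<hi)&(np.hypot(P[...,0]-c[0],P[...,1]-c[1])<r)
    n,l,st,_=cv2.connectedComponentsWithStats(k.astype(np.uint8))
    for i in range(1,n):
        if st[i,4]>15:
            q=P[l==i];cc,rad=cv2.minEnclosingCircle(q[:,:2].astype(np.float32));print(' ',st[i,4],np.round(cc,1),'ab',ab(cc),'r',round(rad,1),'z',q[:,2].mean().round(1))
E
python3 - <<'E'
from h import *
s=read_state();print(s['position'],ab(s['position']),R.from_quat(s['ee_rot']).as_matrix().round(3).tolist(),s['contact_force'])
for n in('wrist','top'):
    d=grab(n);P=cloud(d);print(n,d['T'][:3,3]);top_of(P,169,174,(630,145),45);print('hub');top_of(P,174,181,(610,56),40)
E
```

```text
[587.24082939 175.93994708 140.78677999] [ 491.7 -366.2] [[0.939, -0.344, 0.001], [-0.344, -0.939, 0.0], [0.001, -0.0, -1.0]] [-0.08090201 -0.21752397 -0.50355556]
wrist [665.97363195 147.71073929 283.70337752]
  1932 [648.  142.3] ab [ 560.2 -355.4] r 8.0 z 171.8
  1836 [621.6 108.4] ab [ 547.  -314.5] r 10.5 z 171.7
  253 [599.4 172.1] ab [ 504.4 -366.7] r 6.5 z 171.6
  105 [592. 164.] ab [ 500.2 -356.5] r 3.3 z 171.0
hub
  1222 [633.   58.6] ab [ 574.8 -271.5] r 10.6 z 175.7
top [ 454.43786252   41.97056107 1310.37437039]
  23 [644.5 143.8] ab [ 556.5 -355.6] r 7.7 z 171.9
  27 [617.4 110.3] ab [ 542.4 -314.8] r 9.2 z 171.5
hub
  57 [630.1  55.1] ab [ 573.2 -267.3] r 11.6 z 176.3
```

>>> {"fn": "jog_arm", "kwargs": {"plan": [[0, [0.1, 0.1, 0], [0, 0, 0]], [0, [0.3, 0.1, 0], [0, 0, 0]], [0, [0.42, 0.1, 0], [0, 0, 0]], [0, [0.5, 0.1, 0], [0, 0, 0]], [0, [0.55, 0.09, 0], [0, 0, 0]], [0, [0.6, 0.09, 0], [0, 0, 0]], [0, [0.65, 0.08, 0], [0, 0, 0]], [0, [0.68, 0.08, 0], [0, 0, 0]]]}}

```text
clock: 5.55
position: [646.4, 146.1, 140.0]
ee_rot: [0.985, -0.174, -0.001, -0.0]
contact_force: [-3.3, 4.0, 1.7]
gripper_width: 0.1
grasp_force: 2.6
```

>>> {"fn": "jog_arm", "kwargs": {"plan": [[0, [0.02, 0, 0], [0, 0, 0]], [0, [0.03, 0, 0], [0, 0, 0]]]}}

```text
clock: 5.8
position: [649.3, 145.4, 140.0]
ee_rot: [0.985, -0.174, -0.001, -0.0]
contact_force: [-3.1, 3.7, 0.9]
gripper_width: -0.2
grasp_force: 2.5
```

```bash
python3 - <<'E'
from h import *
s=read_state();print(s['position'],ab(s['position']),s['contact_force'])
for n in('wrist','top'):
    d=grab(n);P=cloud(d);print(n);top_of(P,169,174,(665,145),40);print('hub');top_of(P,174,181,(643,56),40)
E
```

```text
[649.30836882 145.44357981 139.96732018] [ 560.4 -358.7] [-3.09607232  3.74824242  0.87943096]
wrist
  1579 [668.  139.2] ab [ 580.1 -359.2] r 9.6 z 171.7
  85 [661.2 152.5] ab [ 569.2 -369.5] r 3.4 z 170.8
  93 [654.1 133.4] ab [ 569.  -349.1] r 3.3 z 170.7
  119 [643.8 113.1] ab [ 566.3 -326.4] r 3.5 z 170.5
hub
  3144 [644.   51.3] ab [ 587.7 -268.5] r 12.4 z 176.0
top
hub
  46 [640.6  53.5] ab [ 583.6 -269.4] r 10.7 z 176.6
```

>>> {"fn": "jog_arm", "kwargs": {"plan": [[0, [0.015, 0, 0], [0, 0, 0]], [0, [0.03, 0, 0], [0, 0, 0]], [0, [0.03, 0, 0], [0, 0, 0]]]}}

```text
clock: 6.28
position: [652.4, 144.7, 140.0]
ee_rot: [0.985, -0.174, -0.001, -0.001]
contact_force: [-2.9, 4.9, -0.0]
gripper_width: 0.0
grasp_force: 2.2
```

>>> {"fn": "jog_arm", "kwargs": {"plan": [[0, [0.01, 0, 0], [0, 0, 0]], [0, [0.02, 0, 0], [0, 0, 0]], [0, [0.02, 0, 0], [0, 0, 0]]]}}

```text
clock: 6.65
position: [652.6, 144.5, 139.9]
ee_rot: [0.985, -0.174, -0.002, -0.0]
contact_force: [-7.0, 6.3, 2.5]
gripper_width: -0.3
grasp_force: 4.7
```

>>> {"fn": "jog_arm", "kwargs": {"plan": [[0, [0.015, 0, 0], [0, 0, 0]], [0, [0.03, 0, 0], [0, 0, 0]], [0, [0.03, 0, 0], [0, 0, 0]]]}}

```text
clock: 7.02
position: [652.7, 144.5, 140.0]
ee_rot: [0.985, -0.174, -0.005, -0.0]
contact_force: [-15.7, 10.9, 7.3]
gripper_width: 0.0
grasp_force: 9.2
```

>>> {"fn": "jog_arm", "kwargs": {"plan": [[0, [-0.15, 0, 0], [0, 0, 0]], [0, [-0.3, 0, -0.2], [0, 0, 0]], [0, [-0.3, 0, -0.7], [0, 0, 0]], [0, [-0.3, 0, -1], [0, 0, 0]], [0, [-0.3, 0, -1], [0, 0, 0]], [0, [-0.3, 0, -1], [0, 0, 0]]]}}

```text
clock: 7.78
position: [629.1, 151.6, 240.7]
ee_rot: [0.985, -0.175, 0.0, -0.0]
contact_force: [-0.5, 0.8, -0.6]
gripper_width: -0.2
grasp_force: 0.0
```

```bash
python3 - <<'E'
from h import *
s=read_state();print(s['position'],ab(s['position']),s['contact_force'])
for n in('wrist','top'):
    d=grab(n);P=cloud(d);print(n);top_of(P,169,174,(665,145),50);print('hub');top_of(P,174,181,(643,56),40);print('b2');top_of(P,168,173,(643,-5),30)
    save('x_'+n+'.png',d['img'])
E
```

```text
[629.10541752 151.6276808  240.68716495] [ 539.3 -357.6] [-0.53667885  0.8307728  -0.56478348]
wrist
  501 [671.7 136.5] ab [ 584.5 -358. ] r 7.7 z 171.8
  462 [641.6 107.7] ab [ 566.1 -320.6] r 9.5 z 171.9
hub
  1201 [646.   50.7] ab [ 589.7 -268.6] r 11.8 z 176.0
b2
  1132 [649.3   5.5] ab [ 608.3 -227.2] r 20.4 z 170.7
top
hub
  56 [642.4  52.1] ab [ 585.9 -268.7] r 11.5 z 176.6
b2
  50 [646.8   5.8] ab [ 605.8 -226.7] r 18.2 z 170.4
```

View pics/x_wrist.png

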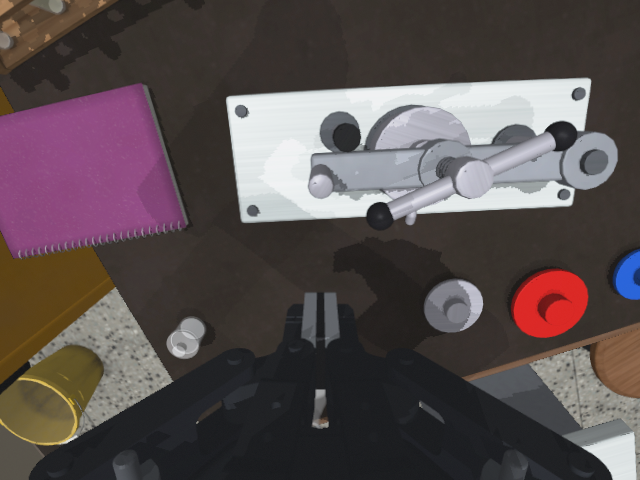

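The closed arm now lies parallel to the plate and touches the stop (black cap at (346,137)); pushing further raised the force without movement. Screw axis ≈ tool-plane (587.5,-269). I'll push the pivot-side bar end (562,135) round for 1.5 turns, so it finishes on the post side and presses the arm towards its stop.

>>> {"fn": "jog_arm", "kwargs": {"plan": [[0, [0.43, 0.44, 0], [0, 0, 0]], [0, [0.86, 0.88, 0], [0, 0, 0]], [0, [0.86, 0.88, 0], [0, 0, 0]], [0, [0.86, 0.88, 0.4], [0, 0, 0]], [0, [0.86, 0.88, 0.8], [0, 0, 0]], [0, [0.86, 0.88, 0.9], [0, 0, 0]], [0, [0.86, 0.88, 0.9], [0, 0, 0]]]}}

```text
clock: 8.75
position: [680.1, 40.0, 150.1]
ee_rot: [0.985, -0.174, -0.0, 0.001]
contact_force: [-0.3, -0.3, 0.8]
gripper_width: -0.1
grasp_force: 0.0
```

```bash
python3 - <<'E'
from h import *
s=read_state();print(s['position'],ab(s['position'])-[587.5,-269],s['contact_force'])
for f0,st,n in((0,15,10),(150,15,10),(300,15,10),(450,15,6),(540,5,10)):
    print(f0,[[round(.38*(np.cos(np.radians(f0+st*i))-np.cos(np.radians(f0))),2),round(.38*(np.sin(np.radians(f0+st*i))-np.sin(np.radians(f0))),2),round(.1*st*i/360,3)] for i in range(1,n+1)])
E
```

```text
[680.05301063  40.03093718 150.05210023] [37.9 -1.2] [-0.32168724 -0.32656921  0.8080702 ]
0 [[np.float64(-0.01), np.float64(0.1), 0.004], [np.float64(-0.05), np.float64(0.19), 0.008], [np.float64(-0.11), np.float64(0.27), 0.013], [np.float64(-0.19), np.float64(0.33), 0.017], [np.float64(-0.28), np.float64(0.37), 0.021], [np.float64(-0.38), np.float64(0.38), 0.025], [np.float64(-0.48), np.float64(0.37), 0.029], [np.float64(-0.57), np.float64(0.33), 0.033], [np.float64(-0.65), np.float64(0.27), 0.037], [np.float64(-0.71), np.float64(0.19), 0.042]]
150 [[np.float64(-0.04), np.float64(-0.09), 0.004], [np.float64(-0.05), np.float64(-0.19), 0.008], [np.float64(-0.04), np.float64(-0.29), 0.013], [np.float64(0.0), np.float64(-0.38), 0.017], [np.float64(0.06), np.float64(-0.46), 0.021], [np.float64(0.14), np.float64(-0.52), 0.025], [np.float64(0.23), np.float64(-0.56), 0.029], [np.float64(0.33), np.float64(-0.57), 0.033], [np.float64(0.43), np.float64(-0.56), 0.037], [np.float64(0.52), np.float64(-0.52), 0.042]]
300 [[np.float64(0.08), np.float64(0.06), 0.004], [np.float64(0.14), np.float64(
[... 422 characters left out ...]
4], [np.float64(-0.19), np.float64(-0.05), 0.008], [np.float64(-0.27), np.float64(-0.11), 0.013], [np.float64(-0.33), np.float64(-0.19), 0.017], [np.float64(-0.37), np.float64(-0.28), 0.021], [np.float64(-0.38), np.float64(-0.38), 0.025]]
540 [[np.float64(0.0), np.float64(-0.03), 0.001], [np.float64(0.01), np.float64(-0.07), 0.003], [np.float64(0.01), np.float64(-0.1), 0.004], [np.float64(0.02), np.float64(-0.13), 0.006], [np.float64(0.04), np.float64(-0.16), 0.007], [np.float64(0.05), np.float64(-0.19), 0.008], [np.float64(0.07), np.float64(-0.22), 0.01], [np.float64(0.09), np.float64(-0.24), 0.011], [np.float64(0.11), np.float64(-0.27), 0.013], [np.float64(0.14), np.float64(-0.29), 0.014]]
```

>>> {"fn": "jog_arm", "kwargs": {"plan": [[0, [-0.01, 0.1, 0], [0, 0, 0]], [0, [-0.05, 0.19, 0.01], [0, 0, 0]], [0, [-0.11, 0.27, 0.01], [0, 0, 0]], [0, [-0.19, 0.33, 0.02], [0, 0, 0]], [0, [-0.28, 0.37, 0.02], [0, 0, 0]], [0, [-0.38, 0.38, 0.02], [0, 0, 0]], [0, [-0.48, 0.37, 0.03], [0, 0, 0]], [0, [-0.57, 0.33, 0.03], [0, 0, 0]], [0, [-0.65, 0.27, 0.04], [0, 0, 0]], [0, [-0.71, 0.19, 0.04], [0, 0, 0]]]}}

```text
clock: 10.0
position: [605.7, 46.6, 145.8]
ee_rot: [0.985, -0.174, -0.001, 0.001]
contact_force: [0.3, -2.9, -0.4]
gripper_width: 0.3
grasp_force: 1.0
```

```bash
python3 - <<'E'
from h import *
s=read_state();p=ab(s['position'])-[587.5,-269];print(s['position'],p,np.hypot(*p),np.degrees(np.arctan2(p[1],p[0])),s['contact_force'])
d=grab('wrist');save('w4.png',d['img'])
E
```

```text
[605.66780059  46.63388546 145.82955424] [-34.3  18. ] 38.73615881834435 152.31034932547956 [ 0.2843907  -2.89098692 -0.44704764]
```

View pics/w4.png

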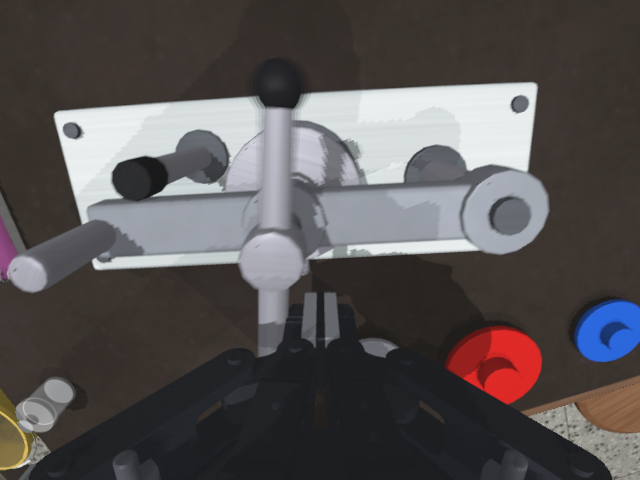

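The bar has turned to point along a (ball at (277,83)), the fingers sit beside it at (322,310), and the force is about 3 N. Continuing.

>>> {"fn": "jog_arm", "kwargs": {"plan": [[0, [-0.04, -0.09, 0], [0, 0, 0]], [0, [-0.05, -0.19, 0.01], [0, 0, 0]], [0, [-0.04, -0.29, 0.01], [0, 0, 0]], [0, [0.0, -0.38, 0.02], [0, 0, 0]], [0, [0.06, -0.46, 0.02], [0, 0, 0]], [0, [0.14, -0.52, 0.02], [0, 0, 0]], [0, [0.23, -0.56, 0.03], [0, 0, 0]], [0, [0.33, -0.57, 0.03], [0, 0, 0]], [0, [0.43, -0.56, 0.04], [0, 0, 0]], [0, [0.52, -0.52, 0.04], [0, 0, 0]]]}}

```text
clock: 11.3
position: [674.2, 77.1, 142.1]
ee_rot: [0.985, -0.175, 0.0, -0.0]
contact_force: [-2.0, 1.4, -0.3]
gripper_width: -0.2
grasp_force: 0.9
```

>>> {"fn": "jog_arm", "kwargs": {"plan": [[0, [0.08, 0.06, 0], [0, 0, 0]], [0, [0.14, 0.14, 0.01], [0, 0, 0]], [0, [0.18, 0.23, 0.01], [0, 0, 0]], [0, [0.19, 0.33, 0.02], [0, 0, 0]], [0, [0.18, 0.43, 0.02], [0, 0, 0]], [0, [0.14, 0.52, 0.02], [0, 0, 0]], [0, [0.08, 0.6, 0.03], [0, 0, 0]], [0, [0.0, 0.66, 0.03], [0, 0, 0]], [0, [-0.09, 0.7, 0.04], [0, 0, 0]], [0, [-0.19, 0.71, 0.04], [0, 0, 0]]]}}

```text
clock: 12.55
position: [631.0, 16.9, 138.7]
ee_rot: [0.985, -0.174, 0.001, 0.0]
contact_force: [3.4, -0.6, 0.3]
gripper_width: 0.2
grasp_force: 1.3
```

```bash
python3 - <<'E'
from h import *
s=read_state();p=ab(s['position'])-[587.5,-269];print(s['position'],p,np.hypot(*p),np.degrees(np.arctan2(p[1],p[0])),s['contact_force'])
for n in('wrist','top'):
    d=grab(n);P=cloud(d);save('w5%s.png'%n,d['img']);print(n);top_of(P,169,174,(668,140),22)
    im=d['img'];k=(im.max(2)<50)&(P[...,2]>150)&(P[...,2]<180)&(np.abs(np.hypot(P[...,0]-644,P[...,1]-52)-58)<12)
    if k.sum()>5:
        for i in range(1):
            q=P[k];ang=np.degrees(np.arctan2(*( (q[:,:2]-[644,52])@np.array([Y,X]).T ).T));print('ball',len(q),np.percentile(ang,[5,25,50,75,95]).round(0),q[:,2].mean())
E
```

```text
[631.00468887  16.89597439 138.66442626] [-0.3 37.3] 37.30120641480649 90.46081402767858 [ 3.36247701 -0.62454803  0.30528232]
wrist
  380 [670.9 133.7] ab [ 584.7 -355. ] r 7.3 z 171.0
ball 1778 [-61. -55. -51. -49.  80.] 159.9672288907905
top
ball 30 [118. 122. 125. 128. 131.] 160.13678448674995
```

>>> {"fn": "jog_arm", "kwargs": {"plan": [[0, [-0.1, -0.01, 0], [0, 0, 0]], [0, [-0.19, -0.05, 0.01], [0, 0, 0]], [0, [-0.27, -0.11, 0.01], [0, 0, 0]], [0, [-0.33, -0.19, 0.02], [0, 0, 0]], [0, [-0.37, -0.28, 0.02], [0, 0, 0]], [0, [-0.38, -0.38, 0.02], [0, 0, 0]]]}}

```text
clock: 13.4
position: [606.0, 53.3, 135.5]
ee_rot: [0.984, -0.175, -0.004, 0.012]
contact_force: [9.4, -54.9, -3.0]
gripper_width: 0.1
grasp_force: 24.3
```

>>> {"fn": "jog_arm", "kwargs": {"plan": [[0, [0.0, -0.03, 0], [0, 0, 0]], [0, [0.01, -0.07, 0], [0, 0, 0]], [0, [0.01, -0.1, 0], [0, 0, 0]], [0, [0.02, -0.13, 0], [0, 0, 0]], [0, [0.04, -0.16, 0], [0, 0, 0]]]}}

```text
clock: 14.02
position: [607.8, 56.5, 135.4]
ee_rot: [0.984, -0.178, -0.013, 0.02]
contact_force: [-7.4, -67.8, 10.1]
gripper_width: -0.1
grasp_force: 33.1
```

Force is unexpectedly high and early; backing off to look.

>>> {"fn": "jog_arm", "kwargs": {"plan": [[0, [-0.04, 0.12, 0], [0, 0, 0]], [0, [-0.06, 0.22, 0], [0, 0, 0]], [0, [-0.06, 0.22, 0], [0, 0, 0]]]}}

```text
clock: 14.4
position: [601.8, 50.4, 135.7]
ee_rot: [0.984, -0.177, -0.004, 0.008]
contact_force: [4.5, -32.9, 0.0]
gripper_width: -0.3
grasp_force: 14.8
```

```bash
python3 - <<'E'
from h import *
s=read_state();p=ab(s['position'])-[587.5,-269];print(s['position'],p,np.hypot(*p),np.degrees(np.arctan2(p[1],p[0])),s['contact_force'])
for n in('wrist','top','scene'):
    d=grab(n);P=cloud(d);save('w6%s.png'%n,d['img']);print(n);top_of(P,169,174,(668,140),22);print('hub');top_of(P,159,171,(644,52),14)
    im=d['img'];k=(im.max(2)<50)&(P[...,2]>145)&(P[...,2]<180)&(np.abs(np.hypot(P[...,0]-644,P[...,1]-52)-58)<12)
    if k.sum()>5:
            q=P[k];ang=np.degrees(np.arctan2(*( (q[:,:2]-[644,52])@np.array([Y,X]).T ).T));print('ball',len(q),np.percentile(ang,[5,25,50,75,95]).round(0),q[:,2].mean(),np.percentile(q[:,2],95))
E
```

```text
[601.75398938  50.39825942 135.65324039] [-39.3  15.8] 42.357171765829655 158.0981157731278 [ 4.46756933e+00 -3.29185566e+01  1.32402588e-02]
wrist
  1228 [671.6 136.1] ab [ 584.6 -357.6] r 8.6 z 171.5
hub
  3428 [644.6  50.5] ab [ 588.5 -267.9] r 12.7 z 162.9
ball 2387 [-7. -4.  0.  4.  7.] 159.2589773659076 162.00708983676802
top
hub
scene
  19 [666.4 139.2] ab [ 578.6 -358.7] r 6.9 z 171.4
hub
  20 [640.   46.6] ab [ 585.5 -262.7] r 8.4 z 163.1
ball 46 [-179.  159.  175.  178.  180.] 162.58464694764697 179.26877169637962
```

View pics/w6wrist.png

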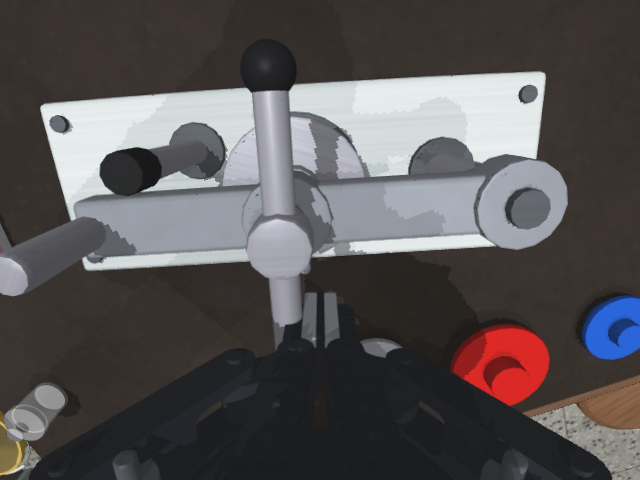

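The hub top is now at 162.9 mm, so the bar centre is 152 mm: exactly tight. The screw had simply started about 1.2 rad down (hub top 176.0 then). The bar points along a, ball at (268,66), and the arm hasn't shifted. Retreating.

>>> {"fn": "jog_arm", "kwargs": {"plan": [[0, [0, 0.1, 0], [0, 0, 0]], [0, [-0.05, 0.2, 0], [0, 0, 0]], [0, [-0.1, 0.25, 0], [0, 0, 0]], [0, [-0.1, 0.25, -0.3], [0, 0, 0]], [0, [-0.1, 0.25, -0.8], [0, 0, 0]], [0, [-0.1, 0.25, -1], [0, 0, 0]], [0, [-0.1, 0.25, -1], [0, 0, 0]]]}}

```text
clock: 15.42
position: [587.1, 42.4, 237.9]
ee_rot: [0.985, -0.174, 0.001, -0.001]
contact_force: [-0.0, 0.3, -0.1]
gripper_width: -0.1
grasp_force: 0.0
```

>>> {"fn": "jog_arm", "kwargs": {"plan": [[0, [-0.5, 0, -0.2], [0, 0, 0]], [0, [-1, 0, -0.3], [0, 0, 0]], [0, [-1, 0, -0.3], [0, 0, 0]], [0, [-1, 0, -0.3], [0, 0, 0]]]}}

```text
clock: 15.92
position: [492.3, 75.7, 265.2]
ee_rot: [0.985, -0.174, -0.001, 0.0]
contact_force: [0.1, -0.2, -0.7]
gripper_width: 0.3
grasp_force: 0.0
```

```bash
python3 - <<'E'
from h import *
s=read_state();print(s['position'],s['contact_force'])
for n in('wrist','top'):
    d=grab(n);P=cloud(d);save('w7%s.png'%n,d['img']);print(n,'post');top_of(P,169,174,(668,140),22);print('hub');top_of(P,160,171,(644,52),14);print('lid');top_of(P,60,66,(644,52),50)
c=d['img'][150:300,180:440];save('w7c.png',cv2.resize(c,None,fx=3,fy=3,interpolation=cv2.INTER_CUBIC))
E
```

```text
[492.30425567  75.66683641 265.22557586] [ 0.06413016 -0.17638594 -0.69093361]
wrist post
  495 [670.8 136.3] ab [ 583.7 -357.5] r 8.1 z 171.7
hub
  631 [644.1  51. ] ab [ 587.8 -268.2] r 11.5 z 162.9
lid
  1598 [615.6  37.2] ab [ 565.7 -245.5] r 28.4 z 63.2
  882 [632.   85.4] ab [ 564.7 -296.4] r 21.1 z 63.2
top post
  27 [668.5 138.4] ab [ 580.9 -358.7] r 7.8 z 171.2
hub
  63 [641.8  51.6] ab [ 585.5 -268. ] r 11.8 z 163.8
lid
  29 [680.3  63.9] ab [ 617.4 -292.7] r 11.8 z 63.0
  48 [668.8  23.4] ab [ 620.5 -250.7] r 18.9 z 62.9
  74 [626.4  84.8] ab [ 559.6 -293.9] r 20.0 z 63.1
  110 [610.9  38.7] ab [ 560.8 -245.3] r 25.6 z 62.6
```

View pics/w7c.png

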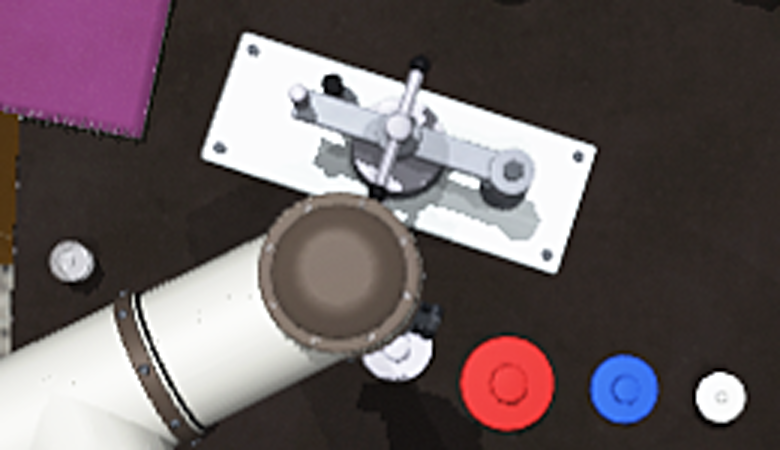

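The top view shows the closed arm lying parallel to the plate (post (298,95) beside the stop (332,85)), with the lid flange level at 63 mm all round and the bystanders in view where they were. Post and hub positions check out, so I'm handing in.

```bash
python3 -c "
from bench import *
print(job_done())"
```

```text
the job is handed in; nothing more can be done
None
```

The cell is closed and handed in at about 16 s: the arm measures at its stop, the screw is tight (bar centre 152 mm) and the lid is seated; the wrist force peaked near 68 N when the screw went tight earlier than I expected, and I only partly saw the glassware in the last picture.

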